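# Call the apprentice and show which chisel carves which ornament

## Task

Press the brass call button on the carving bench right down and let it go, then show the apprentice the next job: point straight down at the blade of the fishtail chisel (the blade that fans out wide) with the fingertips two or three centimetres above it for two full seconds, then point in the same way at the middle of the carved rosette and finish there, still pointing, for at least two seconds. Grasp nothing and touch nothing but the button, and rise well clear in between so that you do not point at any other chisel or ornament on the way.

Things in the scene. Friction and masses are not known exactly. Their poses are not given: they have to be found in the camera images.
- call (a joint): Travel of the brass call button, m: 0 released, grows as it is pressed straight down, 0.006 fully down; springs back, about 5 N holds it fully down.
- call_top (a point): Centre of the top face of the brass call button (round, 36 mm across, facing up, in a round dark wooden housing fixed to the bench, 52 mm across and 12 mm high). Released, it stands 22 mm above the bench; it sinks as the button is pressed.
- fishtail_blade (a point): Fishtail chisel: its steel blade fans out from a thin neck to about 50 mm wide at the cutting edge. This point: on the upper face of the blade, on its centre line, about 22 mm behind the cutting edge, 6 mm above the mat; x towards the edge, z up.
- straight_blade (a point): Straight chisel, a parallel blade 16 mm wide. This point: on the upper face of the blade, on its centre line, about 22 mm behind the cutting edge, 6 mm above the mat; x towards the edge, z up.
- narrow_blade (a point): Narrow chisel, a parallel blade 7 mm wide. This point: on the upper face of the blade, on its centre line, about 22 mm behind the cutting edge, 6 mm above the mat; x towards the edge, z up.
- rosette_top (a point): Rosette: a carved flower of six round petals, 66 mm across, with a raised round boss in the middle. This point: centre of its top; z up.
- lozenge_top (a point): Lozenge: a flat square onlay, 44 mm a side, set cornerwise. This point: centre of its top; z up.
- oval_top (a point): Oval: a long onlay with round ends, 68 x 32 mm, with a raised ridge. This point: centre of its top; z up.
- fishtail: The whole fishtail chisel; origin at its underside where the handle meets the neck, x towards the blade. One of three loose chisels, 205 mm long with the same brown wooden handle (25 mm thick, 100 mm long), lying side by side on the cork mat in any order, about 65 mm apart, blades away from the robot.
- straight: The whole straight chisel; origin at its underside where the handle meets the neck, x towards the blade. One of three loose chisels, 205 mm long with the same brown wooden handle (25 mm thick, 100 mm long), lying side by side on the cork mat in any order, about 65 mm apart, blades away from the robot.
- narrow: The whole narrow chisel; origin at its underside where the handle meets the neck, x towards the blade. One of three loose chisels, 205 mm long with the same brown wooden handle (25 mm thick, 100 mm long), lying side by side on the cork mat in any order, about 65 mm apart, blades away from the robot.
- rosette: The whole rosette onlay; origin at the centre of its underside. One of three loose onlays of the same pale wood, 13 mm high at the middle (9 mm elsewhere), lying in a row on the dark panel in any order, about 90 mm apart.
- lozenge: The whole lozenge onlay; origin at the centre of its underside. One of three loose onlays of the same pale wood, 13 mm high at the middle (9 mm elsewhere), lying in a row on the dark panel in any order, about 90 mm apart.
- oval: The whole oval onlay; origin at the centre of its underside. One of three loose onlays of the same pale wood, 13 mm high at the middle (9 mm elsewhere), lying in a row on the dark panel in any order, about 90 mm apart.
- mat: Cork mat, 250 x 220 x 5 mm, fixed to the bench; origin at the centre of its underside, x along the chisels, from handle to blade.
- panel: Dark wooden panel, 130 (x) x 300 (y) x 18 mm, fixed flat on the bench; a thin inlaid line near its edges raises it to 19.5 mm. Origin at the centre of its underside.
- mallet: Round carver's mallet, loose, standing on its head at the far side: 80 mm across, 210 mm tall, origin at the centre of its underside.
- figure: Small carved wooden figure on a square 70 mm plinth, loose, 189 mm tall, at the far side; origin at the centre of its underside.
- wax: Amber jar of wax with a steel lid, loose, 52 mm across, 50 mm tall; origin at the centre of its underside.
- mug: White mug, loose, 72 mm across plus a handle, 85 mm tall; origin at the centre of its underside.
Things that resemble listed ones, but are neither listed nor needed, are in the scene too. What is shaped like the rosette but blue or grey is not meant.

How it is judged:
On the way, in this order (a step that is already met when the one before it is completed fails the run):
1. the call button is pressed at least 4.5 mm of its 6 mm (value of joint call above 0.0045 m), for 0.05 s.
2. with the button released, the tool points down at the fishtail blade: tool point within 20 mm sideways and 22 to 75 mm above the blade point, for 1.7 s (horizontal distance between the grasp point and fishtail_blade below 0.02 m and z of the grasp point in the frame of fishtail_blade between 0.022 and 0.075 m and angle between the grasp point's own z axis and vertical above 2.3 rad and value of joint call below 0.0015 m), for 1.7 s.
3. the same over the middle of the rosette for 1.7 s (horizontal distance between the grasp point and rosette_top below 0.02 m and z of the grasp point in the frame of rosette_top between 0.022 and 0.075 m and angle between the grasp point's own z axis and vertical above 2.3 rad and value of joint call below 0.0015 m), for 1.7 s.
At the end, for the whole second after the job is handed in: The tool still points down (within about 48 degrees of vertical) at the rosette, the tool point within 20 mm sideways of its middle and 22 to 75 mm above its top (fingertips clear of it); the button is released, and every chisel, onlay and other loose thing lies at rest within 10 mm of where it was (all of step 3 and distance of each of fishtail, straight, narrow, rosette, lozenge, oval, mallet, figure, wax, mug from where it was at the start of the episode below 0.01 m and linear speed of each of fishtail, straight, narrow, rosette, lozenge, oval below 0.02 m/s); the robot touches nothing.
It fails at once if a chisel, an onlay or another loose thing is lifted, carried or shifted by more than 10 mm (distance of any of fishtail, straight, narrow, rosette, lozenge, oval, mallet, figure, wax, mug from where it was at the start of the episode above 0.01 m).
It fails at once if the robot touches any of the things (only the call button may be touched) (contact force between any of the fingers, the arm and fishtail above 0.5 N or contact force between any of the fingers, the arm and straight above 0.5 N or contact force between any of the fingers, the arm and narrow above 0.5 N or contact force between any of the fingers, the arm and rosette above 0.5 N or contact force between any of the fingers, the arm and lozenge above 0.5 N or contact force between any of the fingers, the arm and oval above 0.5 N or contact force between any of the fingers, the arm and mallet above 0.5 N or contact force between any of the fingers, the arm and figure above 0.5 N or contact force between any of the fingers, the arm and wax above 0.5 N or contact force between any of the fingers, the arm and mug above 0.5 N or contact force between any of the fingers, the arm and mat above 0.5 N or contact force between any of the fingers, the arm and panel above 0.5 N).
It fails at once if the robot points at a wrong chisel or onlay (tool point within 12 mm sideways of its blade or middle and less than 60 mm above it) ((horizontal distance between the grasp point and straight_blade below 0.012 m and z of the grasp point in the frame of straight_blade between 0 and 0.06 m and angle between the grasp point's own z axis and vertical above 2.3 rad) or (horizontal distance between the grasp point and narrow_blade below 0.012 m and z of the grasp point in the frame of narrow_blade between 0 and 0.06 m and angle between the grasp point's own z axis and vertical above 2.3 rad) or (horizontal distance between the grasp point and lozenge_top below 0.012 m and z of the grasp point in the frame of lozenge_top between 0 and 0.06 m and angle between the grasp point's own z axis and vertical above 2.3 rad) or (horizontal distance between the grasp point and oval_top below 0.012 m and z of the grasp point in the frame of oval_top between 0 and 0.06 m and angle between the grasp point's own z axis and vertical above 2.3 rad)).
It also fails if it takes over 58 s, if anything falls off the work surface, if the arm or the gripper's body presses on something with over 40 N, if the wrist force passes 120 N, or if a joint passes its speed limit or range.

## Robot

A 6-joint arm with a two-finger parallel gripper is mounted at the origin on the work surface. World frame = base frame: x ahead of the robot, y to its left, z up, the work surface at z = 0. Lengths are in m, angles in rad, forces in N, time in s.
With the tool pointing down it reaches from about 0.25 to 0.725 m from the base axis. Payload 4 kg.
Tool frame: the origin (TCP) lies between the finger pads, 19 mm behind the fingertips; this is the grasp point; z points along the fingers, y is the line along which they close (so a half turn about z gives the same grasp; the last joint's range is limited). The gripper opens to 85 mm and grips with 20 to 120 N. Pads are 22 mm wide; open, the fingers measure 114 mm over their backs; the gripper's body (76 mm by 85 mm) begins 54 mm behind the grasp point. The pads swing forward as they close: fully open they stand 13 mm farther back than shut.
Start: joints at [-1.16, 0.241, 0.005, 1.335, 0, 1.571], TCP at [0.2, -0.458, 0.25] pointing down, gripper open.
Joint ranges: [-2.72, 2.72], [-1.05, 1.87], [-1.09, 1.28], [-1.99, 2.15], [-1.42, 1.44], [-3.14, 3.14]. Speed limits (rad/s): [2.79, 2.79, 3.14, 3.14, 3.14, 3.14].

## Interface

Orientations are given as a unit quaternion [x, y, z, w].
In Python, from workcell import bot gives the robot as it stands.
- The arm moves only by the shell command python3 -m inch 'ROWS'. ROWS is JSON, one flat list of numbers, 7 for each row, row after row: the shift along the world's x, y, z in mm, then the turn, a rotation vector about the world's x, y, z in rad, then the opening in per cent of the stroke, from 0 (shut) to 100 (fully open). A call has 1 to 8 rows; each row is the pose to reach, as a shift and turn from the pose commanded when the call began; what a row does not reach only later rows make up. A row lasts 1/12 s, in which the tool goes at most 41.7 mm and 7.16 degrees, less where a joint would pass 70% of its speed; a pose out of reach is approached as far as the arm can. A call with a gripper value outside its range is refused whole. The fingers move at their own pace and stop on an object; the grip force is fixed at half the most. Time passes only in rows, so rows that repeat a pose let the fingers close. It gives the time, the measured TCP pose, the force, the opening and the grip force at its end, in the units of the state.
- bot.get_obs(): the state, without advancing time (a new reading comes with each control period).
- bot.camera(name): name is "scene" or "top"; returns the picture (400x640x3 uint8, blue, green, red); there is no depth.
- bot.camera_info(name): a dict with "intrinsics" (3x3 intrinsics, pixels), "camera_from_world" (4x4, takes a point from world to camera coordinates). Camera axes: x right, y down, z forward; pixel columns grow to the right and rows downward; lengths in m; the calibration is good to about 2 mm. A picture is of the moment at which its call begins. camera_info takes no time and is no camera call.
- bot.job_done(): hands the job in; it is judged then, once.
Trained networks look in the newest picture that a camera, given by its name, has taken for a name from the list of things; names that differ only in an ending like _2 or _b are one class to them, and where a whole thing is asked for, a point or a joint stands for the part that bears it (a point fixed in the world has none). Each returns a list of dicts, best first, with "confidence" (0 to 1); they miss things now and then, are a little off and sometimes report something else, mostly with a low value. They report only what shows in the picture. A call takes as long as a camera call. They do not tell look-alikes from the thing itself.
- bot.silhouettes(camera, target): "mask" (400x640 bool, what is visible of it) and "uv" ([column, row] in pixels, amid what is visible of it).
- bot.spot_point(camera, target): "uv" ([column, row] in pixels: a listed point, or the origin of a listed thing).
The state is a dict: "clock": time; "joint_pos": joint angles; "joint_vel": joint speeds; "tau": joint torques, N m; "eef_pos": TCP position; "tool_rot": TCP orientation; "ft_force": force on the tool from outside, world axes, zero at the start; "ft_torque": the same for the moment, N m; "grip_width": finger opening in m; "grasp_force": force on a finger pad.
Only numpy, scipy, OpenCV 4.12 (cv2) and the standard library are available. Lean on these libraries where they do the work, as an engineer would, in place of code of your own. Each camera call takes 0.05 s, during which the arm holds its last target. There are 200 camera calls.

## Working session

There is one attempt and no reset: what is moved stays moved. The work goes in short steps, Python scripts to look and compute and a shell command to move; the robot and the scene stay as the last step left them, time stands still between calls to the robot, and variables do not carry over. Pictures are saved under pics/ and viewed, at most 10 in all, crops included, and the job is handed in when it is done.

```bash
mkdir -p pics; cat > h.py <<'E'
import numpy as np, cv2
from workcell import bot
def ray(cam,uv,z):
    i=bot.camera_info(cam);K=np.array(i["intrinsics"]);T=np.array(i["camera_from_world"])
    R,t=T[:3,:3],T[:3,3];d=R.T@np.linalg.solve(K,[uv[0],uv[1],1.]);o=-R.T@t
    return o+d*(z-o[2])/d[2]
E
python3 - <<'E'
from h import *
for c in("top","scene"): cv2.imwrite(f"pics/{c}1.png",bot.camera(c))
Z=dict(call_top=.022,fishtail_blade=.011,straight_blade=.011,narrow_blade=.011,rosette_top=.031,lozenge_top=.031,oval_top=.031)
for c in("top","scene"):
  for n,z in Z.items():
    print(c,n,[(np.round(d["uv"]),round(d["confidence"],2),ray(c,d["uv"],z).round(3)[:2]) for d in bot.spot_point(c,n)[:3]])
o=bot.get_obs();print(o["eef_pos"],o["tool_rot"],o["clock"])
E
```

```text
top call_top [(array([362., 268.]), 0.62, array([ 0.421, -0.19 ]))]
top fishtail_blade [(array([230., 207.]), 0.95, array([0.584, 0.166]))]
top straight_blade [(array([180., 201.]), 0.83, array([0.6  , 0.301])), (array([292., 286.]), 0.4, array([ 0.372, -0.006]))]
top narrow_blade [(array([208., 207.]), 0.77, array([0.584, 0.223])), (array([226., 241.]), 0.7, array([0.492, 0.173]))]
top rosette_top [(array([393., 209.]), 0.63, array([ 0.578, -0.276])), (array([421., 157.]), 0.63, array([ 0.723, -0.358])), (array([455., 186.]), 0.57, array([ 0.643, -0.448]))]
top lozenge_top [(array([329., 208.]), 0.55, array([ 0.581, -0.104])), (array([392., 209.]), 0.17, array([ 0.577, -0.274]))]
top oval_top [(array([362., 201.]), 0.69, array([ 0.599, -0.193]))]
scene call_top [(array([342., 169.]), 0.67, array([ 0.411, -0.176]))]
scene fishtail_blade [(array([362., 269.]), 0.64, array([0.575, 0.16 ])), (array([276., 171.]), 0.36, array([ 0.571, -0.274]))]
scene straight_blade [(array([394., 319.]), 0.91, array([0.596, 0.293])), (array([393., 254.]), 0.43, array([0.492, 0.157])), (array([282., 183.]), 0.36, array([ 0.584, -0.21 ]))]
scene narrow_blade [(array([382., 285.]), 0.9, array([0.567, 0.216]))]
scene rosette_top [(array([272., 166.]), 0.8, array([ 0.584, -0.274])), (array([214., 168.]), 0.75, array([ 0.73 , -0.347])), (array([388., 200.]), 0.6, array([0.395, 0.015]))]
scene lozenge_top [(array([305., 194.]), 0.77, array([ 0.565, -0.111])), (array([310., 200.]), 0.31, array([ 0.568, -0.08 ]))]
scene oval_top [(array([284., 177.]), 0.45, array([ 0.579, -0.206]))]
[ 0.19966965 -0.4584187   0.25004518] [9.78984737e-01 2.03933525e-01 1.24768756e-05 3.42185680e-05] 0.8
```

View pics/top1.png

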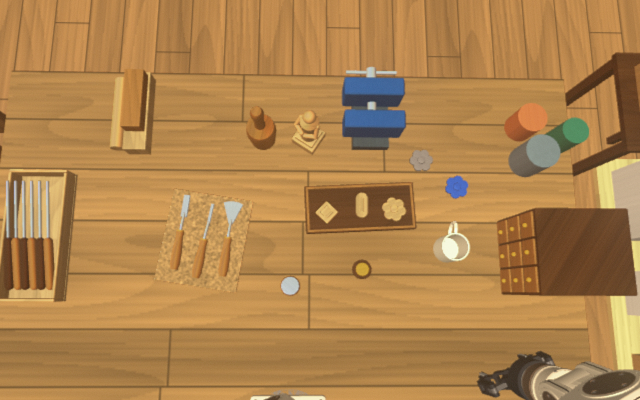

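View pics/scene1.png

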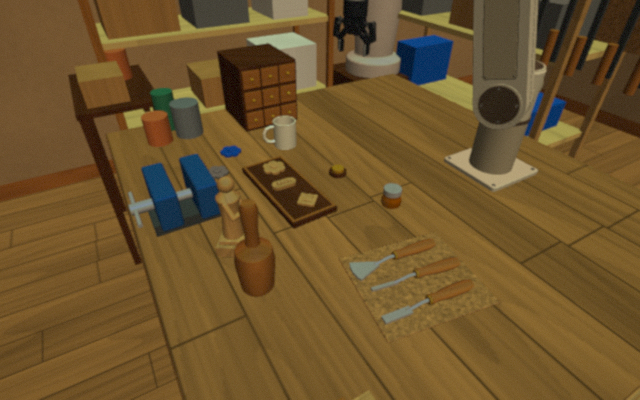

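The top view shows three chisels: straight (185,200), narrow (209,210) and fishtail (232,210), which fans out wide. The onlays are lozenge (327,212), oval (362,205) and rosette (394,209). The rosette look-alikes at (421,159) and (457,187) are grey and blue, so they are not meant. The brass button is at (362,269), and the wax lid at (290,286). I'll confirm with one crop.

```bash
python3 - <<'E'
from h import *
im=cv2.imread("pics/top1.png")[170:300,160:430]
cv2.imwrite("pics/crop1.png",cv2.resize(im,None,fx=2.9,fy=2.9,interpolation=cv2.INTER_CUBIC))
for c in("top","scene"):
  bot.camera(c)
  for n,z in dict(call_top=.018,fishtail_blade=.011,rosette_top=.029).items():
    for d in bot.silhouettes(c,n)[:3]:
      v,u=np.nonzero(d["mask"]);print(c,n,round(d["confidence"],2),u.min(),u.max(),v.min(),v.max(),u.mean().round(1),v.mean().round(1),ray(c,((u.min()+u.max())/2,(v.min()+v.max())/2),z).round(3),ray(c,(u.mean(),v.mean()),z).round(3))
E
```

```text
top fishtail_blade 0.82 219 241 201 275 228.1 236.3 [0.5   0.163 0.011] [0.504 0.168 0.011]
top rosette_top 0.76 410 432 150 171 420.6 160.2 [ 0.715 -0.358  0.029] [ 0.716 -0.357  0.029]
top rosette_top 0.74 445 467 176 197 455.9 186.2 [ 0.642 -0.451  0.029] [ 0.643 -0.451  0.029]
top rosette_top 0.63 382 404 198 220 393.1 208.7 [ 0.578 -0.276  0.029] [ 0.579 -0.276  0.029]
scene call_top 0.61 332 343 165 173 337.3 168.7 [ 0.418 -0.187  0.018] [ 0.417 -0.189  0.018]
scene fishtail_blade 0.62 350 435 239 280 390.1 258.2 [0.503 0.171 0.011] [0.505 0.165 0.011]
scene fishtail_blade 0.44 372 459 258 290 424.9 271.6 [0.488 0.227 0.011] [0.466 0.232 0.011]
scene rosette_top 0.52 222 241 146 156 231.2 151.1 [ 0.652 -0.417  0.029] [ 0.653 -0.417  0.029]
scene rosette_top 0.52 209 228 166 178 218.6 171.7 [ 0.724 -0.324  0.029] [ 0.723 -0.325  0.029]
scene rosette_top 0.2 235 275 199 296 254.1 255.5 [0.752 0.007 0.029] [0.763 0.029 0.029]
```

View pics/crop1.png

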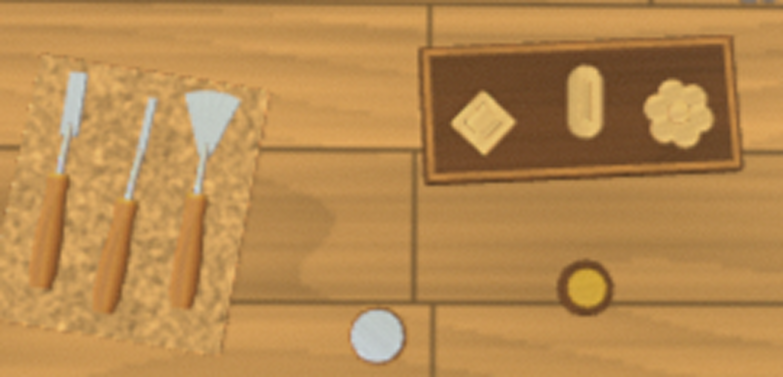

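The crop confirms it: the fishtail blade is centred at full-image (232,210.5), the pale rosette at (394,209) and the brass button in its dark housing at (361.7,269).

```bash
python3 - <<'E'
from h import *
for uv,z in(((361.7,269),.022),((232,210.5),.011),((394,209),.031)): print(ray("top",uv,z).round(4))
E
python3 -m inch '[25,30,0,0,0,0,0, 50,60,-10,0,0,0,0, 80,95,-20,0,0,0,0, 105,130,-30,0,0,0,0, 130,160,-40,0,0,0,0, 155,190,-50,0,0,0,0, 180,220,-60,0,0,0,0, 200,245,-70,0,0,0,0]'
```

```text
[ 0.4177 -0.1896  0.022 ]
[0.5746 0.1597 0.011 ]
[ 0.5781 -0.2784  0.031 ]
clock: 1.87
eef_pos: [0.4011, -0.2115, 0.18]
tool_rot: [0.979, 0.204, 0.001, 0.0]
ft_force: [0.4, -0.9, 0.1]
grip_width: -0.0
grasp_force: 0.0
```

```bash
python3 -m inch '[18,23,0,0,0,0,0, 18,23,-35,0,0,0,0, 18,23,-70,0,0,0,0, 18,23,-100,0,0,0,0, 18,23,-120,0,0,0,0, 18,23,-120,0,0,0,0, 18,23,-120,0,0,0,0]'; python3 - <<'E'
from h import *
cv2.imwrite("pics/s2.png",cv2.resize(bot.camera("scene")[100:240,260:440],None,fx=4,fy=4,interpolation=cv2.INTER_CUBIC))
E
```

```text
clock: 2.45
eef_pos: [0.4169, -0.19, 0.0594]
tool_rot: [0.979, 0.204, -0.001, -0.001]
ft_force: [-0.5, 0.9, 1.2]
grip_width: -0.0001
grasp_force: 0.0
```

View pics/s2.png

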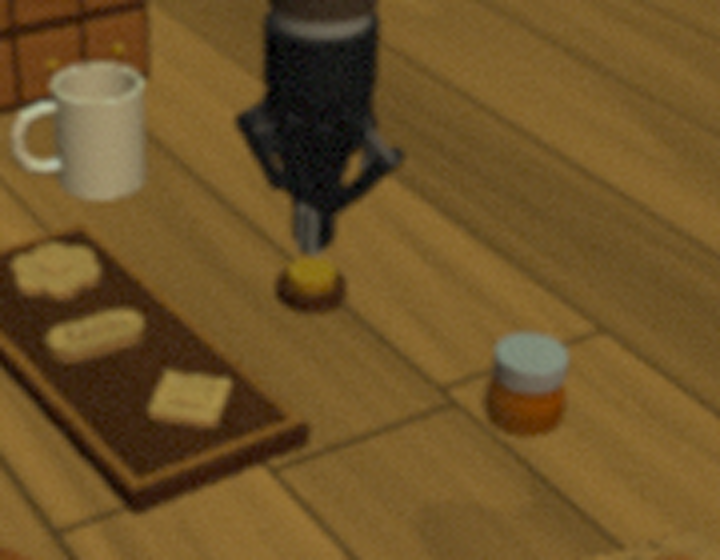

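The shut fingertips (crop 313,248) hang just above the brass button (crop 313,272), and they are centred on it. Next I press.

```bash
python3 -m inch '[0,0,-8,0,0,0,0, 0,0,-15,0,0,0,0, 0,0,-19,0,0,0,0, 0,0,-22,0,0,0,0, 0,0,-24,0,0,0,0, 0,0,-24,0,0,0,0, 0,0,-24,0,0,0,0]'
```

```text
clock: 3.08
eef_pos: [0.4181, -0.1907, 0.0364]
tool_rot: [0.979, 0.204, 0.0, 0.0]
ft_force: [0.4, -0.7, 3.8]
grip_width: -0.0001
grasp_force: 1.9
```

```bash
python3 -m inch '[0,0,-1,0,0,0,0, 0,0,-2,0,0,0,0, 0,0,-3,0,0,0,0, 0,0,-3,0,0,0,0, 0,0,-3,0,0,0,0]'
```

```text
clock: 3.5
eef_pos: [0.4181, -0.1907, 0.0345]
tool_rot: [0.979, 0.204, 0.001, 0.001]
ft_force: [-4.4, 0.8, 15.3]
grip_width: -0.0001
grasp_force: 7.9
```

The force jumped to 15 N, so the button is bottomed out. I release it, rise and cross to the fishtail.

```bash
python3 -m inch '[0,0,30,0,0,0,0, 0,0,70,0,0,0,0, 0,0,110,0,0,0,0, 0,0,150,0,0,0,0, 12,30,160,0,0,0,0, 27,65,160,0,0,0,0, 42,100,160,0,0,0,0, 57,135,160,0,0,0,0]' && python3 -m inch '[15,34,0,0,0,0,0, 30,68,0,0,0,0,0, 45,102,0,0,0,0,0, 60,136,0,0,0,0,0, 75,170,0,0,0,0,0, 90,200,0,0,0,0,0, 100,215,0,0,0,0,0, 100,215,0,0,0,0,0]'
```

```text
clock: 4.17
eef_pos: [0.4749, -0.0541, 0.1932]
tool_rot: [0.979, 0.203, 0.0, -0.0]
ft_force: [1.3, -0.2, -0.7]
grip_width: 0.0003
grasp_force: 0.0
clock: 4.83
eef_pos: [0.5757, 0.1634, 0.1916]
tool_rot: [0.979, 0.206, -0.0, -0.001]
ft_force: [0.3, 0.4, 0.3]
grip_width: -0.0001
grasp_force: 0.0
```

```bash
python3 -m inch '[0,-2,-35,0,0,0,0, 0,-2,-70,0,0,0,0, 0,-2,-100,0,0,0,0, 0,-2,-120,0,0,0,0, 0,-2,-132,0,0,0,0, 0,-2,-136,0,0,0,0, 0,-2,-136,0,0,0,0, 0,-2,-136,0,0,0,0]'; python3 - <<'E'
from h import *
a=cv2.resize(bot.camera("scene")[190:330,300:500],None,fx=4,fy=4,interpolation=cv2.INTER_CUBIC)
cv2.imwrite("pics/s3.png",a)
E
```

```text
clock: 5.5
eef_pos: [0.5748, 0.1573, 0.0574]
tool_rot: [0.979, 0.204, 0.0, -0.0]
ft_force: [-0.1, 0.9, -0.0]
grip_width: 0.0
grasp_force: 0.0
```

View pics/s3.png

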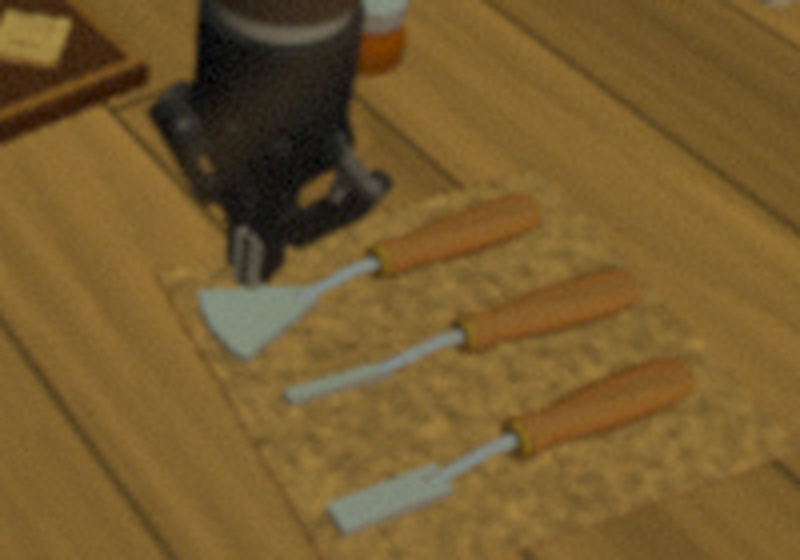

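The fingertips (crop 250,280) hang just above the middle of the fishtail blade (crop 250,312). I hold there.

```bash
H='see rows'; python3 -m inch '[0,2,-2,0,0,0,0, 0,2,-2,0,0,0,0, 0,2,-2,0,0,0,0, 0,2,-2,0,0,0,0, 0,2,-2,0,0,0,0, 0,2,-2,0,0,0,0, 0,2,-2,0,0,0,0, 0,2,-2,0,0,0,0]' >/dev/null
python3 -m inch '[0,0,0,0,0,0,0, 0,0,0,0,0,0,0, 0,0,0,0,0,0,0, 0,0,0,0,0,0,0, 0,0,0,0,0,0,0, 0,0,0,0,0,0,0, 0,0,0,0,0,0,0, 0,0,0,0,0,0,0]' >/dev/null
python3 -m inch '[0,0,0,0,0,0,0, 0,0,0,0,0,0,0, 0,0,0,0,0,0,0, 0,0,0,0,0,0,0, 0,0,0,0,0,0,0, 0,0,0,0,0,0,0, 0,0,0,0,0,0,0, 0,0,0,0,0,0,0]' >/dev/null
python3 -m inch '[0,0,0,0,0,0,0, 0,0,0,0,0,0,0, 0,0,0,0,0,0,0, 0,0,0,0,0,0,0, 0,0,0,0,0,0,0, 0,0,0,0,0,0,0, 0,0,0,0,0,0,0, 0,0,0,0,0,0,0]'
```

```text
clock: 8.22
eef_pos: [0.5747, 0.1596, 0.055]
tool_rot: [0.979, 0.204, 0.0, -0.0]
ft_force: [-0.6, -0.3, 0.7]
grip_width: -0.0001
grasp_force: 0.0
```

Held for 2.7 s. Now I rise and cross to the rosette: dx +3, dy −438, at z about 0.2.

```bash
python3 -m inch '[0,0,35,0,0,0,0, 0,0,75,0,0,0,0, 0,0,115,0,0,0,0, 0,0,145,0,0,0,0, 0,-35,145,0,0,0,0, 0,-72,145,0,0,0,0, 0,-110,145,0,0,0,0, 0,-148,145,0,0,0,0]' && python3 -m inch '[0,-38,0,0,0,0,0, 0,-76,0,0,0,0,0, 0,-114,0,0,0,0,0, 0,-152,0,0,0,0,0, 0,-190,0,0,0,0,0, 0,-228,0,0,0,0,0, 2,-265,0,0,0,0,0, 3,-290,0,0,0,0,0]' && python3 -m inch '[0,0,0,0,0,0,0, 0,0,-30,0,0,0,0, 0,0,-65,0,0,0,0, 0,0,-95,0,0,0,0, 0,0,-115,0,0,0,0, 0,0,-125,0,0,0,0, 0,0,-125,0,0,0,0, 0,0,-125,0,0,0,0]'; python3 - <<'E'
from h import *
a=cv2.resize(bot.camera("scene")[90:230,200:400],None,fx=4,fy=4,interpolation=cv2.INTER_CUBIC)
cv2.imwrite("pics/s4.png",a)
E
```

```text
clock: 8.88
eef_pos: [0.5746, 0.0106, 0.2005]
tool_rot: [0.979, 0.205, 0.0, 0.0]
ft_force: [0.9, -0.4, 0.1]
grip_width: 0.0001
grasp_force: 0.0
clock: 9.55
eef_pos: [0.5771, -0.282, 0.1999]
tool_rot: [0.979, 0.203, -0.0, 0.001]
ft_force: [-0.2, -0.7, -0.3]
grip_width: -0.0001
grasp_force: 0.0
clock: 10.22
eef_pos: [0.5779, -0.2781, 0.0753]
tool_rot: [0.979, 0.204, -0.0, -0.0]
ft_force: [0.2, 0.1, -0.3]
grip_width: -0.0001
grasp_force: 0.0
```

View pics/s4.png

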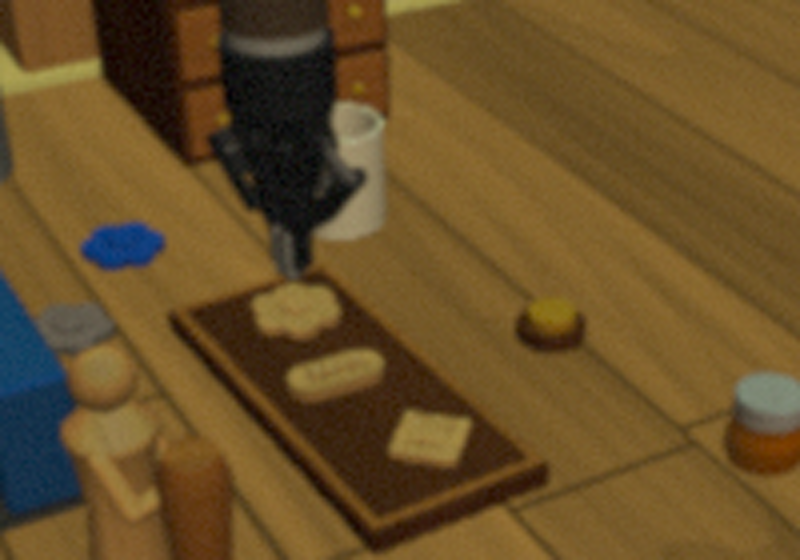

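The fingertips (crop 293,275) hang above the middle of the pale rosette (crop 296,308), with a clear gap between them. I hold here, then hand in.

```bash
python3 -m inch '[0,0,0,0,0,0,0, 0,0,0,0,0,0,0, 0,0,0,0,0,0,0, 0,0,0,0,0,0,0, 0,0,0,0,0,0,0, 0,0,0,0,0,0,0, 0,0,0,0,0,0,0, 0,0,0,0,0,0,0]' >/dev/null
python3 -m inch '[0,0,0,0,0,0,0, 0,0,0,0,0,0,0, 0,0,0,0,0,0,0, 0,0,0,0,0,0,0, 0,0,0,0,0,0,0, 0,0,0,0,0,0,0, 0,0,0,0,0,0,0, 0,0,0,0,0,0,0]' >/dev/null
python3 -m inch '[0,0,0,0,0,0,0, 0,0,0,0,0,0,0, 0,0,0,0,0,0,0, 0,0,0,0,0,0,0, 0,0,0,0,0,0,0, 0,0,0,0,0,0,0, 0,0,0,0,0,0,0, 0,0,0,0,0,0,0]' >/dev/null
python3 -m inch '[0,0,0,0,0,0,0, 0,0,0,0,0,0,0, 0,0,0,0,0,0,0, 0,0,0,0,0,0,0, 0,0,0,0,0,0,0, 0,0,0,0,0,0,0, 0,0,0,0,0,0,0, 0,0,0,0,0,0,0]'
python3 -c "
from workcell import bot
print(bot.job_done())"
```

```text
clock: 12.93
eef_pos: [0.5776, -0.2784, 0.075]
tool_rot: [0.979, 0.204, -0.0, -0.0]
ft_force: [0.3, 0.4, -0.7]
grip_width: 0.0001
grasp_force: 0.0
the job is handed in; nothing more can be done
None
```

I pressed the call button right down and released it, pointed at the fishtail blade for about 2.7 s, then at the rosette for about 2.7 s, and handed the job in still pointing there (12.9 s on the clock, no verdict returned).

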